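Hang the lower bamboo tier under the link by the loaf maker

TASK

Take the small bamboo box whose wire bail ends in a tall open hook and hang it by that hook from the lower loop of the steel link on the stand, so that link and box make a hanging chain. Leave the box hanging there by itself, level and still, clear of the counter. Leave the other bamboo box where it stands.

Things in the scene. Friction and masses are not known exactly. Their poses are not given: they have to be found in the camera images.
- hang_box: Box to hang: open brown bamboo box 100 x 100 mm, 45 high, about 110 g, a lug on its -x and +x sides; a 6 mm wire bail arches over the middle (plane x = 0, top 81 mm up) and carries a tall hook. Balanced to hang level. Origin: centre of underside, z up. Starts on the counter left or right of the stand, +x pointing away from the robot within 23 degrees.
- hook (a point): On hang_box: where the centre of a 6 mm wire lies once seated in the hook's bend, 132 mm above the underside, over its centre. Hook (6 mm wire, top 141 mm up): shank 13 mm to -x of here, tip 13 mm to +x, ending 115 mm up. Mouth faces down and +x: a wire enters along -x between the bail's top (81 mm up) and the tip (115), then rises into the bend. Axes as hang_box.
- lug (a point): On hang_box: grip point in the lug next to the robot, 90 mm to -x of the box's centre and 32 mm above its underside. The lug is a bamboo bar along x, 18 mm wide (y), 20 to 45 mm above the underside, sticking out from 50 to 105 mm from the centre. Axes as hang_box.
- loop (a point): Wire centre at the bottom of the hanging steel link's closed lower loop, 190 mm above the counter. 6 mm wire, 54 mm wide (y), 62 tall, bottom a shallow V, passed through along x (away from the robot within 17 degrees). Link swings about y on a pin 100 mm above. The stand's arm runs from the pin to +x, 297 mm up, to a post 170 mm behind; robot side and below are free.
- plain_box: Bystander: brown bamboo box of the same size with the same lugs and a low wire bail, 81 mm high, but no hook. Origin: centre of the underside, z up. It stands on the other side of the stand from the box to hang.
Mind the look-alikes: they are no part of the job. Leave any pink or red look-alike of the hang_box alone.

How it is judged (in metres and radians):
At the end, for the whole second after the job is handed in: The loop's bottom wire lies in the bend of the box's hook (seen from the box, the loop point is within 15 mm in x, 28 mm in y, and 116 to 142 mm above its underside), the box hangs more than 40 mm above the counter, within 15 degrees of level, and nearly still (under 60 mm/s and 0.8 rad/s) (x of loop in the frame of hang_box between -0.015 and 0.015 m and y of loop in the frame of hang_box between -0.028 and 0.028 m and z of loop in the frame of hang_box between 0.116 and 0.142 m and height (world z) of hang_box above 0.04 m and angle between hang_box's own z axis and vertical below 0.26 rad and linear speed of hang_box below 0.06 m/s and angular speed of hang_box below 0.8 rad/s); the robot touches nothing.
It fails at once if the other bamboo box is moved more than 30 mm (distance of plain_box from where it was at the start of the episode above 0.03 m).
It also fails if it takes over 58 s, if anything falls off the work surface, if the arm or the gripper's body presses on something with over 40 N, if the wrist force passes 120 N, or if a joint passes its speed limit or range.

ROBOT

A 6-joint arm with a two-finger parallel gripper is mounted at the origin on the work surface. World frame = base frame: x ahead of the robot, y to its left, z up, the work surface at z = 0. Lengths are in m, angles in degrees, forces in N, time in s.
With the tool pointing down it reaches from about 0.4 to 0.825 m from the base axis. Payload 7 kg.
Tool frame: the origin (TCP) lies midway between the tips of the shut fingers; the grasp point (between the pads) lies 19 mm behind it (grip_depth is the distance from the TCP to the grasp point, in m); z points along the fingers, y is the direction in which the jaws open and shut (so a half turn about z gives the same grasp; the last joint's range is limited). The gripper opens to 88 mm and grips with 3 to 60 N. Pads are 19 mm wide; open, the fingers measure 130 mm over their backs; the gripper's body (78 mm by 193 mm) begins 47 mm behind the grasp point.
Start: joints at [85.434, 20.546, 0.682, 0, -70.136, -16.507], TCP at [0.243, 0.63, 0.227] pointing down, gripper open.
Joint ranges: [-176.03, 176.03], [-82.01, 121.73], [-58.28, 71.71], [-173.87, 95.51], [-174.79, -0.11], [-173.66, 173.66]. Speed limits (degrees/s): [136.94, 136.94, 172.46, 180, 180, 180].

INTERFACE

Orientations are given as [roll, pitch, yaw] about the fixed x, y, z axes, in that order (R = Rz(yaw) Ry(pitch) Rx(roll)).
In Python, from plant import * gives the robot as it stands.
- The arm moves only by the shell command python3 -m inch 'ROWS'. ROWS is JSON, a list of rows, each an object of numbers: "ax", "ay", "az": the turn, a rotation vector about the tool's x, y, z in degrees; "dx", "dy", "dz": the shift along the tool's x, y, z in mm; "fingers": the finger opening in mm, from 0 to 87.6. In form: [{"ax": .., "ay": .., "az": .., "dx": .., "dy": .., "dz": .., "fingers": ..}, ...]. A call has 1 to 8 rows; each row is the pose to reach, as a shift and turn from the pose commanded when the call began, along the tool's axes at that moment; what a row does not reach only later rows make up. A row lasts 1/8 s, in which the tool goes at most 62.5 mm and 10.7 degrees, less where a joint would pass 70% of its speed; a pose out of reach is approached as far as the arm can. A call with a gripper value outside its range is refused whole. The fingers move at their own pace and stop on an object; the grip force is fixed at half the most. Time passes only in rows, so rows that repeat a pose let the fingers close. It gives the time, the measured TCP pose, the force and the opening at its end, in the units of the state.
- get_obs(): the state, without advancing time (a new reading comes with each control period).
- snapshot(name): name is "scene" or "top" or "wrist"; returns a dict with "image" (384x512x3 uint8, red, green, blue), "fx", "fy", "cx", "cy" (pixels), "rvec" (rotation vector, rad) and "tvec" (3), from world to camera coordinates, as OpenCV has them. Camera axes: x right, y down, z forward; pixel columns grow to the right and rows downward; lengths in m; the calibration is good to about 2 mm. The wrist camera is an equidistant fisheye: a pixel r from the principal point sees the ray r / f radians off the axis. A picture is of the moment at which its call begins. There is no depth.
- close_job(): hands the job in, once; it reports no verdict.
Trained networks look in the newest picture that a camera, given by its name, has taken for a name from the list of things; names that differ only in an ending like _2 or _b are one class to them, and where a whole thing is asked for, a point or a joint stands for the part that bears it (a point fixed in the world has none). Each returns a list of dicts, best first, with "score" (0 to 1); they miss things now and then, are a little off and sometimes report something else, mostly with a low value. They report only what shows in the picture. A call takes as long as a camera call. They do not tell look-alikes from the thing itself.
- search_frame(target, camera): "bbox" ([centre column, centre row, width, height] in pixels, round what is visible of it).
- trace(target, camera): "mask" (384x512 bool, what is visible of it) and "bbox" ([centre column, centre row, width, height] in pixels, round what is visible of it).
- landmark_of(target, camera): "position" ([column, row] in pixels: a listed point, or the origin of a listed thing).
The state is a dict: "clock": time; "joint_pos": joint angles; "qvel": joint speeds; "tau": joint torques, N m; "tool_pos": TCP position; "orientation": TCP orientation; "force": force on the tool from outside, world axes, zero at the start; "moment": the same for the moment, N m; "opening": finger opening in m.
Only numpy, scipy, OpenCV 4.12 (cv2) and the standard library are available. Lean on these libraries where they do the work, as an engineer would, in place of code of your own. Each camera call takes 0.05 s, during which the arm holds its last target.

## Working session

There is one attempt and no reset: what is moved stays moved. The work goes in short steps, Python scripts to look and compute and a shell command to move; the robot and the scene stay as the last step left them, time stands still between calls to the robot, and variables do not carry over. Pictures are saved under pics/ and viewed, and the job is handed in when it is done.

```bash
ls; mkdir -p pics
python3 - <<'E'
from plant import *
import cv2
print(get_obs())
for n in ("scene","top","wrist"):
    s=snapshot(n); cv2.imwrite(f"pics/{n}0.png",s["image"][:,:,::-1])
    print(n,s["fx"],s["fy"],s["cx"],s["cy"],s["rvec"],s["tvec"])
    for t in ("hang_box","plain_box"):
        for d in search_frame(t,n): print(t,"bb",[round(v) for v in d["bbox"]],d["score"])
    for t in ("hang_box","hook","lug","loop","plain_box"):
        for d in landmark_of(t,n): print(t,d)
E
```

```text
pics
{'clock': 0.0, 'joint_pos': array([ 8.54324734e+01,  2.05909175e+01,  6.30597897e-01, -2.03674546e-02,
       -7.01363728e+01, -1.65085192e+01]), 'qvel': array([0.03485936, 0.04534511, 0.08496418, 0.01354314, 0.03856825,
       0.05064711]), 'tau': array([ 6.01464103e-05, -5.82714379e+01,  2.93054491e+01,  6.99716941e+00,
        6.95739698e-03, -1.40613656e-04]), 'tool_pos': array([0.24256166, 0.62935119, 0.22560364]), 'orientation': array([ 1.79901852e+02, -9.12141736e-03, -2.10829746e+01]), 'force': array([-0.38906263,  0.52637058, -0.62695277]), 'moment': array([-0.02854689, -0.03712302,  0.03537328]), 'opening': 0.08759223765378507}
scene 427.9192204691458 427.9192204691458 250.35708154897978 186.2967737773245 [ 0.93145367  2.31563276 -1.26771978] [ 4.80926380e-01 -7.05758567e-04  1.62600206e+00]
hang_box bb [165, 166, 49, 28] 0.98
hang_box bb [234, 176, 37, 43] 0.87
hang_box bb [395, 242, 39, 54] 0.71
hang_box bb [223, 212, 54, 45] 0.64
hang_box bb [173, 197, 36, 45] 0.6
plain_box bb [340, 296, 64, 48] 0.72
hang_box {'position': [234.5, 181.8], 'score': 0.88}
hang_box {'po
[... 1799 characters left out ...]
92.1], 'score': 0.9}
lug {'position': [100.3, 225.1], 'score': 0.9}
lug {'position': [288.2, 148.4], 'score': 0.81}
lug {'position': [276.8, 216.5], 'score': 0.79}
lug {'position': [356.4, 192.5], 'score': 0.63}
loop {'position': [259.5, 159.4], 'score': 0.71}
loop {'position': [250.1, 192.8], 'score': 0.5}
loop {'position': [169.8, 140.2], 'score': 0.45}
plain_box {'position': [115.6, 166.8], 'score': 0.8}
wrist 297.3186396354542 297.3186396354542 253.91707992861464 191.49369644163676 [-1.66864405  2.43084073  0.36968219] [ 0.67487578 -0.03676424  0.39006429]
hang_box bb [480, 56, 63, 113] 0.95
hang_box {'position': [479.7, 60.2], 'score': 0.85}
lug {'position': [459.4, 7.9], 'score': 0.57}
```

Run:
```python
import cv2
for n in ("scene","top"):
    im=cv2.imread(f"pics/{n}0.png"); cv2.imwrite(f"pics/{n}0b.png",cv2.resize(im,(800,600),interpolation=cv2.INTER_CUBIC))
```

```text
(no output)
```

View pics/scene0b.png

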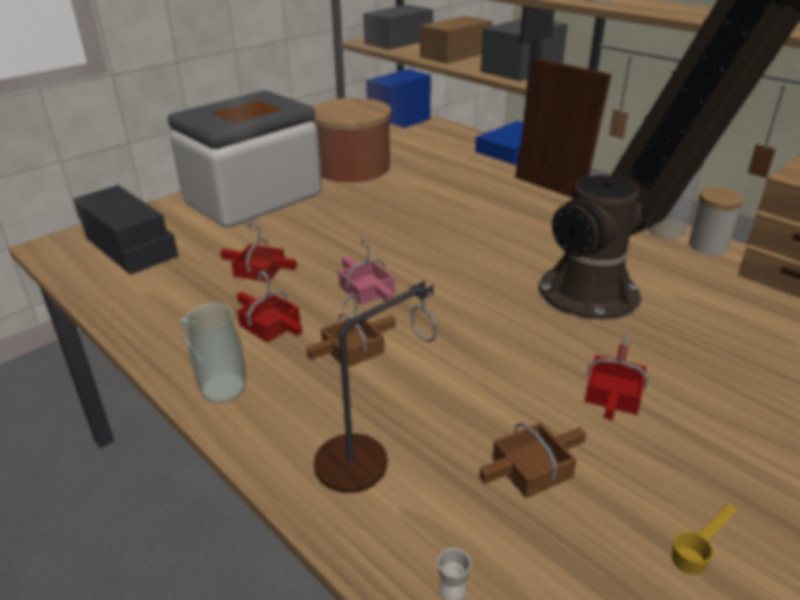

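View pics/top0b.png

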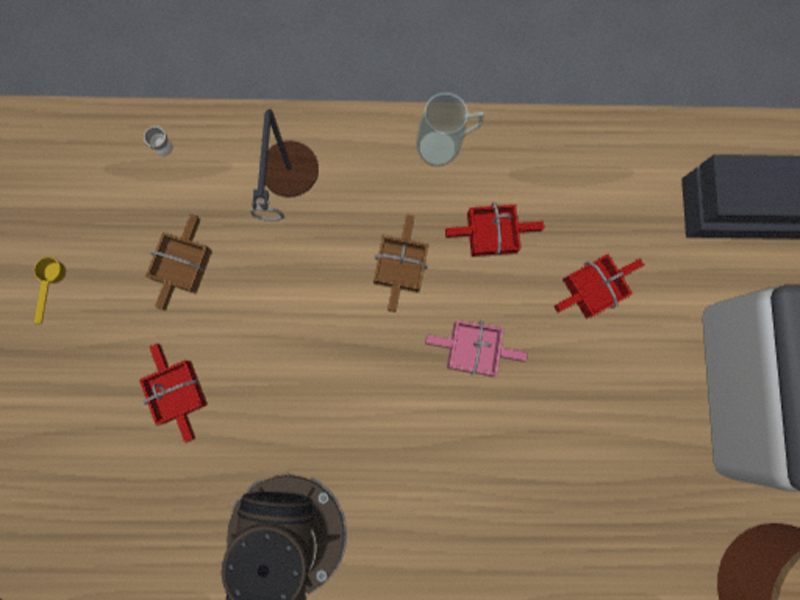

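Scene picture: the brown box with the tall hook stands at about (223,212) in camera pixels, the plain box at (340,296) and the link at (271,205). In the top picture they are at (257,169), (114,168) and (171,137). The red and pink boxes are look-alikes. Next I triangulate.

```bash
cat > h.py <<'E'
import numpy as np, cv2
from plant import *
from scipy.optimize import least_squares
from scipy.spatial.transform import Rotation as Ro
def proj(s,P,fish=False):
    P=np.atleast_2d(P).astype(float); R=cv2.Rodrigues(np.array(s["rvec"],float))[0]
    c=P@R.T+np.array(s["tvec"])
    if fish:
        r=np.linalg.norm(c[:,:2],axis=1); th=np.arctan2(r,c[:,2]); k=th/np.maximum(r,1e-9)
        return np.c_[s["cx"]+s["fx"]*k*c[:,0], s["cy"]+s["fy"]*k*c[:,1]]
    return np.c_[s["cx"]+s["fx"]*c[:,0]/c[:,2], s["cy"]+s["fy"]*c[:,1]/c[:,2]]
def tri(obs):  # list of (s,uv,fish)
    f=lambda p: np.concatenate([(proj(s,p,fi)-uv).ravel() for s,uv,fi in obs])
    r=least_squares(f,[.6,0,.1]); return r.x,r.fun
def boxpts(x,y,yaw,P,z=0):
    c,s=np.cos(yaw),np.sin(yaw); P=np.atleast_2d(P)
    return P@np.array([[c,s,0],[-s,c,0],[0,0,1]])+[x,y,z]
E
python3 - <<'E'
from h import *
S=snapshot("scene");T=snapshot("top")
for nm,a,b in [("org",[226.9,223.4],[258.3,169.5]),("hook",[221.8,190.1],[259.6,159.4]),("lug",[245.4,207.1],[251.3,192.1]),("loop",[272,213.8],[169.8,140.2]),("plain",[337.4,300.2],[115.6,166.8])]:
    p,f=tri([(S,a,0),(T,b,0)]); print(nm,p.round(4),f.round(1))
print(proj(T,[[.5,0,0],[.5,.3,0]]))
for n in ("scene","top"):
    im=snapshot(n)["image"][:,:,::-1]
    c=im[150:260,190:310] if n=="scene" else im[110:220,150:300]
    cv2.imwrite(f"pics/{n}1.png",cv2.resize(c,None,fx=5,fy=5,interpolation=cv2.INTER_CUBIC))
E
```

```text
org [ 0.557  -0.2333 -0.0038] [-1.3 -0.2 -1.   0.9]
hook [ 0.5629 -0.2343  0.133 ] [ 0.2  0.   0.2 -0.2]
lug [ 0.4778 -0.2141  0.0328] [ 0.9  0.1  0.6 -0.6]
loop [0.6027 0.0311 0.1995] [ 1.   0.1  0.8 -0.7]
plain [0.565  0.2437 0.0037] [ 1.2 -0.   1.2 -0.8]
[[188.31789017 185.86147202]
 [ 99.10006991 184.82472496]]
```

View pics/scene1.png

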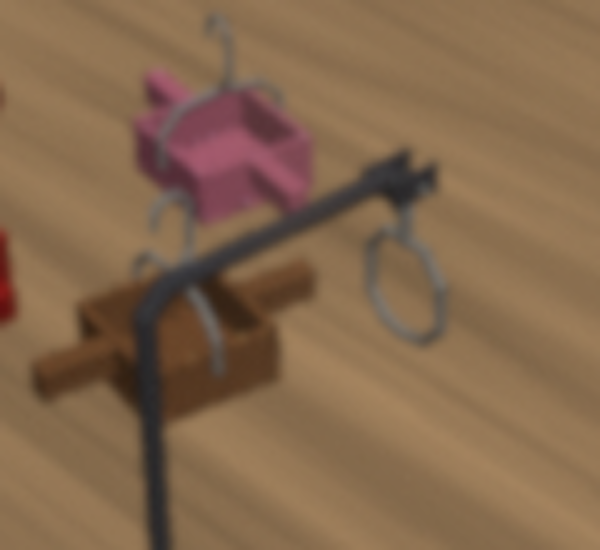

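View pics/top1.png

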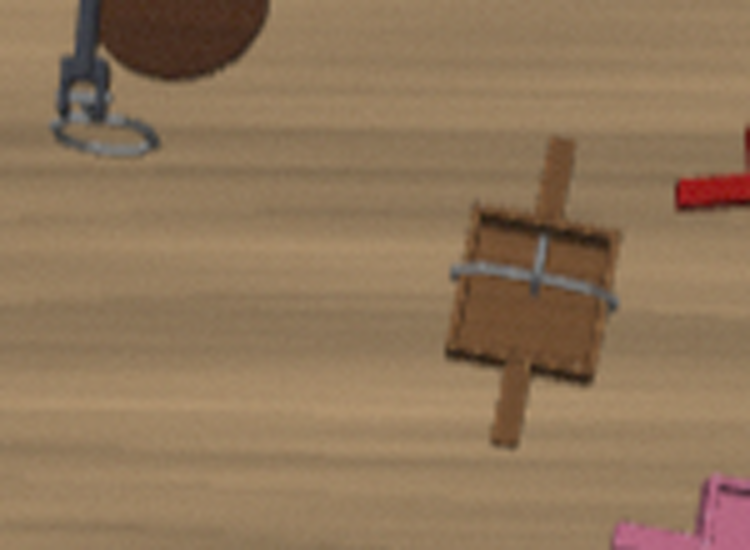

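Run:
```python
from h import *
S=snapshot("scene");T=snapshot("top");W=snapshot("wrist");o=get_obs()
def ray(s,uv,z):
    R=cv2.Rodrigues(np.array(s["rvec"]))[0]; C=-R.T@s["tvec"]
    d=R.T@np.array([(uv[0]-s["cx"])/s["fx"],(uv[1]-s["cy"])/s["fy"],1]); return (C+d*(z-C[2])/d[2]).round(4)
k=.64
print("arm",ray(T,[262*k,193*k],.297),ray(T,[268*k,112*k],.297))
print("lugends",ray(T,[262.2,138],.045),ray(T,[251,199],.045))
print("loop",ray(T,[171,140.6],.190),ray(S,[274,218],.190))
print("loop sides",ray(T,[150+54/5,110+128/5],.225),ray(T,[150+158/5,110+140/5],.225))
# joint fit of box from landmarks
P=[[0,0,0],[0,0,.132],[-.09,0,.032]]
uS=[[226.9,223.4],[221.8,190.1],[245.4,207.1]];uT=[[258.3,169.5],[259.6,159.4],[251.3,192.1]]
f=lambda q:np.r_[(proj(S,boxpts(*q,P))-uS).ravel(),(proj(T,boxpts(*q,P))-uT).ravel()]
r=least_squares(f,[.55,-.23,-.2]);print("box",r.x[:2],np.degrees(r.x[2]),r.fun.round(1))
print("lug",boxpts(*r.x,P[2]))
R=cv2.Rodrigues(np.array(W["rvec"]))[0];C=-R.T@W["tvec"]
Rt=Ro.from_euler("xyz",o["orientation"],degrees=True).as_matrix()
print("cam in tool",Rt.T@(C-o["tool_pos"]),Rt.T@R.T[:,2],o["clock"])
```

```text
arm [0.6186 0.0237 0.297 ] [0.7683 0.0193 0.297 ]
lugends [ 0.6575 -0.2469  0.045 ] [ 0.4511 -0.2108  0.045 ]
loop [0.6021 0.0315 0.19  ] [0.6048 0.0371 0.19  ]
loop sides [0.6064 0.0553 0.225 ] [ 0.6    -0.0046  0.225 ]
box [ 0.56198609 -0.23359673] -12.485238068826233 [-2.5 -0.5  0.6  0.3  1.7 -0.1 -0.8 -0.7 -0.1  0.2  0.6  0.6]
lug [[ 0.47411443 -0.2141398   0.032     ]]
cam in tool [ 0.08071773  0.00018945 -0.15696204] [-2.97080739e-01 -1.94394417e-04  9.54852343e-01] 1.55
```

```bash
cat >> h.py <<'E'
def rel(p0,rpy0,p1,rpy1):
    R0=Ro.from_euler("xyz",rpy0,degrees=True);R1=Ro.from_euler("xyz",rpy1,degrees=True)
    return (R0.inv().apply(np.array(p1)-p0)*1000).round(1),(R0.inv()*R1).as_rotvec(degrees=True).round(2)
E
python3 - <<'E'
from h import *
a=([.243,.63,.227],[180,0,-21.08])
m=([.40,.22,.25],[180,0,-106]); b=([.474,-.214,.16],[180,0,167.5])
print(rel(*a,*m),rel(*m,*b))
E
```

```text
(array([294. , 326.1, -23. ]), array([-0.  , -0.  , 84.92])) (array([ 396.8, -190.8,   90. ]), array([-0. , -0. , 86.5]))
```

```bash
python3 -m inch '[{"dx":37,"dy":41,"dz":-3,"ax":0,"ay":0,"az":10.6,"fingers":45},{"dx":74,"dy":82,"dz":-6,"az":21.2,"ax":0,"ay":0,"fingers":45},{"dx":110,"dy":122,"dz":-9,"az":31.8,"ax":0,"ay":0,"fingers":45},{"dx":147,"dy":163,"dz":-12,"az":42.5,"ax":0,"ay":0,"fingers":45},{"dx":184,"dy":204,"dz":-15,"az":53,"ax":0,"ay":0,"fingers":45},{"dx":220,"dy":244,"dz":-18,"az":63.7,"ax":0,"ay":0,"fingers":45},{"dx":257,"dy":285,"dz":-21,"az":74.3,"ax":0,"ay":0,"fingers":45},{"dx":294,"dy":326,"dz":-23,"az":84.92,"ax":0,"ay":0,"fingers":45}]'
python3 -c "
from plant import *
print(get_obs())"
```

```text
clock: 2.55
tool_pos: [0.4002, 0.2183, 0.2502]
orientation: [-180.0, 0.1, -106.3]
force: [1.9, 0.2, 0.4]
opening: 0.0449
{'clock': 2.55, 'joint_pos': array([ 5.35036974e+01, -1.66318076e+00, -2.34384420e+01,  9.63217512e-03,
       -6.81506568e+01, -6.98185915e+01]), 'qvel': array([-49.22923261,  -9.00860018,  -6.88933564,   0.09909007,
        -2.28403002, -35.5013147 ]), 'tau': array([  6.11431897, -26.74300969,  28.57922316,   6.63701579,
        -0.1386735 ,   0.95492084]), 'tool_pos': array([0.40020817, 0.21834702, 0.25015556]), 'orientation': array([-1.79966047e+02,  6.64474938e-02, -1.06311295e+02]), 'force': array([1.87158472, 0.24015973, 0.35859785]), 'moment': array([ 0.12774999, -0.22203312,  0.01210762]), 'opening': 0.0448961360258699}
```

```bash
python3 -m inch '[{"dx":50,"dy":-24,"dz":3,"az":10.7,"ax":0,"ay":0,"fingers":45},{"dx":99,"dy":-48,"dz":8,"az":21.4,"ax":0,"ay":0,"fingers":45},{"dx":149,"dy":-72,"dz":15,"az":32,"ax":0,"ay":0,"fingers":45},{"dx":198,"dy":-95,"dz":25,"az":42.8,"ax":0,"ay":0,"fingers":45},{"dx":248,"dy":-119,"dz":40,"az":53.5,"ax":0,"ay":0,"fingers":45},{"dx":298,"dy":-143,"dz":55,"az":64.2,"ax":0,"ay":0,"fingers":45},{"dx":347,"dy":-167,"dz":75,"az":74.9,"ax":0,"ay":0,"fingers":45},{"dx":396.8,"dy":-190.8,"dz":90,"az":85.6,"ax":0,"ay":0,"fingers":45}]' && python3 -m inch '[{"dx":0,"dy":0,"dz":0,"ax":0,"ay":0,"az":0.9,"fingers":45},{"dx":0,"dy":0,"dz":0,"ax":0,"ay":0,"az":0.9,"fingers":45}]'
python3 - <<'E'
from h import *
W=snapshot("wrist"); cv2.imwrite("pics/w2.png",cv2.resize(W["image"][:,:,::-1],(800,600)))
for t in ("hang_box","hook","lug"):
    for d in landmark_of(t,"wrist"): print(t,d)
P=[[0,0,0],[0,0,.132],[-.09,0,.032],[-.105,0,.045]]
print(proj(W,boxpts(.562,-.2336,np.radians(-12.5),P),True).round(1))
print(get_obs()["joint_pos"].round(1),get_obs()["clock"])
E
```

```text
clock: 3.55
tool_pos: [0.474, -0.216, 0.1591]
orientation: [180.0, 0.0, 168.1]
force: [1.6, 0.7, 0.4]
opening: 0.0451
clock: 3.8
tool_pos: [0.4737, -0.2143, 0.1595]
orientation: [-180.0, -0.0, 167.5]
force: [-0.5, 0.0, 0.2]
opening: 0.0449
hang_box {'position': [6.2, 262.4], 'score': 0.7}
hang_box {'position': [257.6, 247.9], 'score': 0.67}
hang_box {'position': [95.2, 130.9], 'score': 0.65}
hook {'position': [21.2, 152.0], 'score': 0.93}
hook {'position': [257.9, 319.2], 'score': 0.6}
lug {'position': [156.5, 124.5], 'score': 0.92}
lug {'position': [258.4, 178.7], 'score': 0.78}
lug {'position': [7.3, 238.3], 'score': 0.71}
[[254.3 249.1]
 [254.5 324.1]
 [254.3 184.4]
 [254.4 172.8]]
[ -2.5   9.1 -24.2  -0.  -56.6 -99.8] 4.0
```

View pics/w2.png

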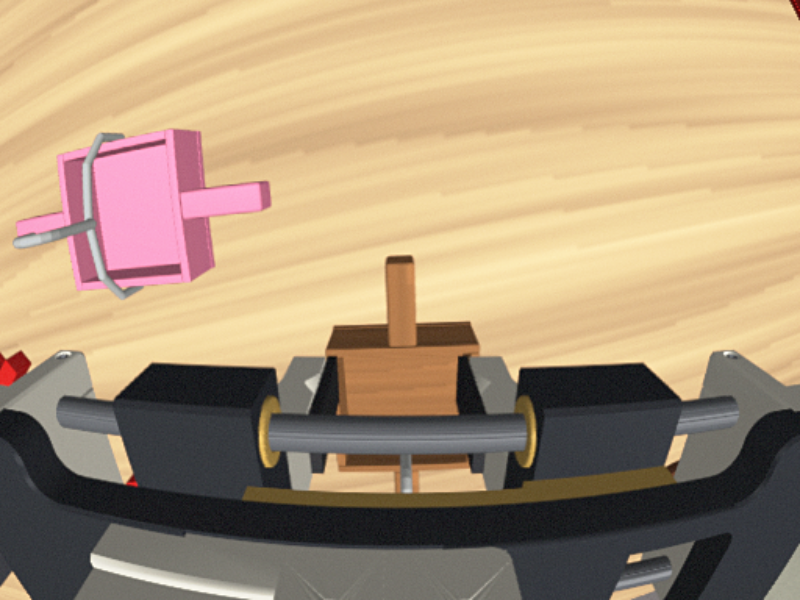

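The wrist picture shows the brown box's lug straight ahead, its end at (400,260), slightly nearer and to the right of my prediction. The pink box is well clear at left. I'll refit with all three cameras.

Run:
```python
from h import *
S=snapshot("scene");T=snapshot("top");W=snapshot("wrist")
P=[[0,0,0],[0,0,.132],[-.09,0,.032]]
uS=[[226.9,223.4],[221.8,190.1],[245.4,207.1]];uT=[[258.3,169.5],[259.6,159.4],[251.3,192.1]];uW=[[257.6,247.9],[257.9,319.2],[258.4,178.7]]
# edges: lug end top corners in wrist: (386..414,264)*.64
PW=P+[[-.105,0,.045]];uW=uW+[[256.2,168.5]]
f=lambda q:np.r_[(proj(S,boxpts(*q,P))-uS).ravel()*3.7/.43/2,(proj(T,boxpts(*q,P))-uT).ravel()*3,(proj(W,boxpts(*q,PW),True)-uW).ravel()*1.]
r=least_squares(f,[.55,-.23,-.2],loss="soft_l1");print("box",r.x[:2],np.degrees(r.x[2]),f(r.x).round(1))
print("lug",boxpts(*r.x,P[2]))
f=lambda q:(proj(W,boxpts(*q,PW),True)-uW).ravel()
r=least_squares(f,[.55,-.23,-.2]);print("wrist only",r.x[:2],np.degrees(r.x[2]),r.fun.round(1),boxpts(*r.x,P[2]))
T2=T["image"][110:220,150:300,::-1];cv2.imwrite("pics/t3.png",cv2.resize(T2,None,fx=5,fy=5))
```

```text
box [ 0.5610476  -0.23073349] -12.559256915270415 [-7.6 -1.1  6.   2.3 10.6  0.5 -5.  -1.4 -3.   1.4 -0.8  2.5 -2.4 -0.6
 -2.1  2.6 -2.6  3.5 -0.3  2.1]
lug [[ 0.47320115 -0.21116306  0.032     ]]
wrist only [ 0.55933195 -0.22815958] -12.057535206399473 [-0.6 -2.3  0.6  0.6 -1.3  1.4  1.  -0.2] [[ 0.4713175  -0.20935913  0.032     ]]
```

View pics/t3.png

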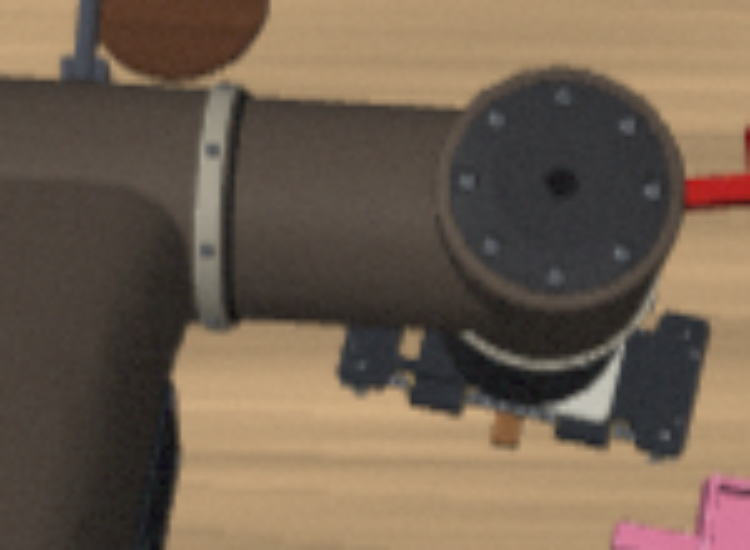

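```bash
python3 -m inch '[{"dx":2.7,"dy":3,"dz":40,"ax":0,"ay":0,"az":0,"fingers":45},{"dx":2.7,"dy":3,"dz":85,"ax":0,"ay":0,"az":0,"fingers":45},{"dx":2.7,"dy":3,"dz":120,"ax":0,"ay":0,"az":0,"fingers":45},{"dx":2.7,"dy":3,"dz":140,"ax":0,"ay":0,"az":0,"fingers":45},{"dx":2.7,"dy":3,"dz":146,"ax":0,"ay":0,"az":0,"fingers":45},{"dx":2.7,"dy":3,"dz":146,"ax":0,"ay":0,"az":0,"fingers":45}]'
python3 - <<'E'
from h import *
W=snapshot("wrist"); cv2.imwrite("pics/w4.png",cv2.resize(W["image"][:,:,::-1],(800,600)))
E
```

```text
clock: 4.9
tool_pos: [0.4723, -0.2104, 0.0139]
orientation: [-180.0, 0.0, 167.5]
force: [-0.5, 0.6, -0.3]
opening: 0.0448
```

View pics/w4.png

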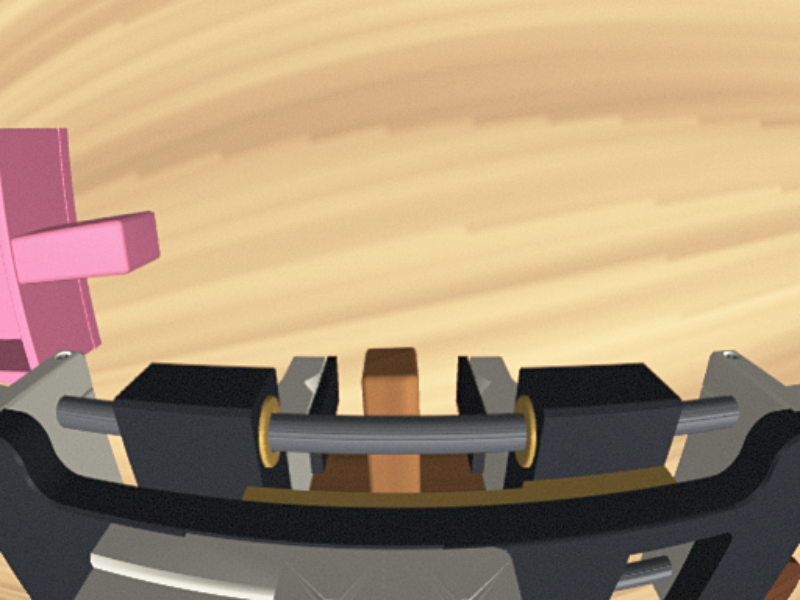

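The lug (column 390) lies between the open fingers (337–458), with its end just ahead of them. It is nearly centred, so I close and lift a little.

```bash
python3 -m inch '[{"dx":0,"dy":-2,"dz":0,"ax":0,"ay":0,"az":0,"fingers":22},{"dx":0,"dy":-2,"dz":0,"ax":0,"ay":0,"az":0,"fingers":10},{"dx":0,"dy":-2,"dz":0,"ax":0,"ay":0,"az":0,"fingers":10},{"dx":0,"dy":-2,"dz":0,"ax":0,"ay":0,"az":0,"fingers":10}]' && python3 -m inch '[{"dx":0,"dy":0,"dz":-5,"ax":0,"ay":0,"az":0,"fingers":10},{"dx":0,"dy":0,"dz":-15,"ax":0,"ay":0,"az":0,"fingers":10},{"dx":0,"dy":0,"dz":-30,"ax":0,"ay":0,"az":0,"fingers":10},{"dx":0,"dy":0,"dz":-50,"ax":0,"ay":0,"az":0,"fingers":10},{"dx":0,"dy":0,"dz":-70,"ax":0,"ay":0,"az":0,"fingers":10},{"dx":0,"dy":0,"dz":-80,"ax":0,"ay":0,"az":0,"fingers":10},{"dx":0,"dy":0,"dz":-80,"ax":0,"ay":0,"az":0,"fingers":10},{"dx":0,"dy":0,"dz":-80,"ax":0,"ay":0,"az":0,"fingers":10}]'
python3 - <<'E'
from h import *
W=snapshot("wrist"); cv2.imwrite("pics/w5.png",cv2.resize(W["image"][:,:,::-1],(800,600)))
S=snapshot("scene"); cv2.imwrite("pics/s5.png",cv2.resize(S["image"][120:270,160:360,::-1],(800,600),interpolation=cv2.INTER_CUBIC))
for t in ("hang_box","hook","lug","loop"):
  for n in ("scene","top"):
    if n=="top" and t=="hang_box": snapshot("top")
    for d in landmark_of(t,n): print(n,t,d)
E
```

```text
clock: 5.45
tool_pos: [0.4717, -0.2126, 0.0139]
orientation: [-180.0, 0.0, 167.5]
force: [-0.1, 0.9, 3.0]
opening: 0.0181
clock: 6.45
tool_pos: [0.471, -0.2124, 0.093]
orientation: [180.0, -0.1, 167.5]
force: [0.2, -0.2, -1.5]
opening: 0.018
scene hang_box {'position': [172.3, 207.1], 'score': 0.85}
scene hang_box {'position': [232.7, 185.8], 'score': 0.82}
scene hang_box {'position': [165.4, 170.9], 'score': 0.67}
scene hang_box {'position': [224.2, 202.5], 'score': 0.59}
top hang_box {'position': [313.5, 148.3], 'score': 0.89}
top hang_box {'position': [109.1, 251.8], 'score': 0.76}
top hang_box {'position': [378.4, 184.6], 'score': 0.68}
top hang_box {'position': [301.7, 222.6], 'score': 0.58}
top hang_box {'position': [117.2, 171.4], 'score': 0.44}
scene hook {'position': [219.6, 166.2], 'score': 0.95}
scene hook {'position': [161.8, 176.7], 'score': 0.88}
scene hook {'position': [163.1, 138.8], 'score': 0.61}
scene hook {'position': [399.4, 217.3], 'score': 0.55}
scene hook {'position': [232.0, 153.1], 'score': 0.47}
top hook {'position': [321.6, 136.5], 'score': 0.78}
top hook {'position': [98.5, 250.1], 'score': 0.69}
top hook {'position': [311.8, 220.8], 'score': 0.67}
top hook {'position': [395.3, 176.9], 'score': 0.56}
scene lug {'position': [185.9, 169.2], 'score': 0.73}
scene lug {'position': [391.0, 265.0], 'score': 0.69}
scene lug {'position': [247.7, 188.4], 'score': 0.57}
scene lug {'position': [247.3, 189.8], 'score': 0.52}
top lug {'position': [96.7, 226.3], 'score': 0.86}
top lug {'position': [279.2, 219.1], 'score': 0.68}
top lug {'position': [358.5, 196.8], 'score': 0.66}
top lug {'position': [290.4, 148.5], 'score': 0.6}
scene loop {'position': [226.4, 200.7], 'score': 0.73}
scene loop {'position': [269.5, 213.2], 'score': 0.67}
```

View pics/s5.png

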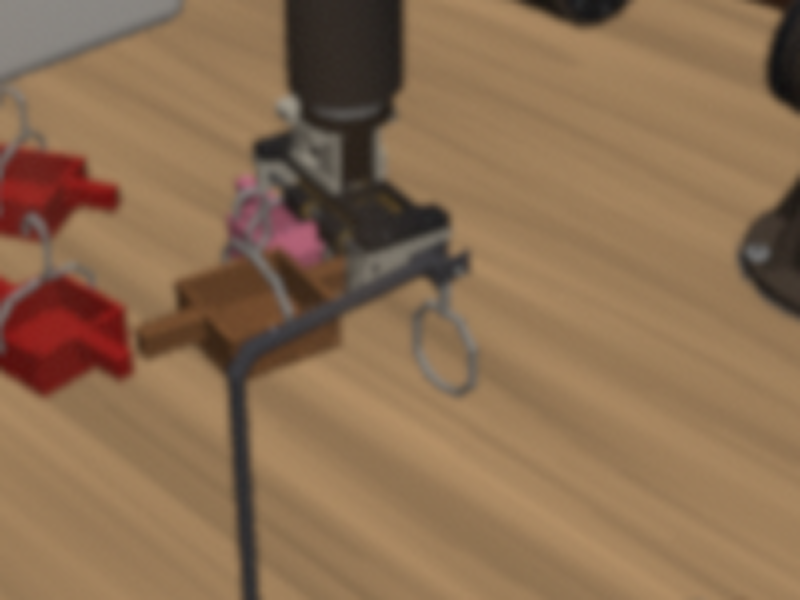

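View pics/w5.png

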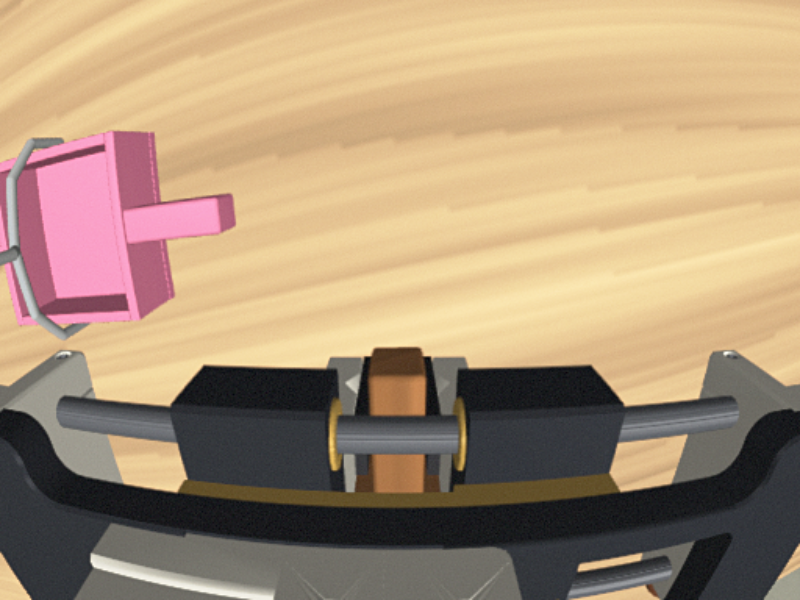

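```bash
python3 - <<'E'
from h import *
S=snapshot("scene");T=snapshot("top")
s0=cv2.imread("pics/scene0.png");t0=cv2.imread("pics/top0.png")
def gray(im,x0,x1,y0,y1):
    h=cv2.cvtColor(im,cv2.COLOR_BGR2HSV)[y0:y1,x0:x1].astype(int)
    m=(h[...,1]<70)
    yy,xx=np.nonzero(m); return np.c_[xx+x0,yy+y0]
a=gray(s0,260,282,193,222); b=gray(t0,158,184,131,145)
print(len(a),len(b))
for p,n in((a,"scene"),(b,"top")): print(n,p.min(0),p.max(0))
# model: polyline of loop: half-ellipse-like, in loop frame (y,z rel bottom)
th=np.linspace(0,2*np.pi,60)
def model(q):
    x,y,yaw,sw=q
    Y=.027*np.sin(th); Z=.031-.031*np.cos(th)   # wire-centre approx
    Y*=24/27+0*Y if False else 1
    X=np.zeros_like(Y)+sw*0
    P=np.c_[X,Y,Z]
    return boxpts(x,y,yaw,P,.19)
from scipy.spatial import cKDTree
def f(q):
    M=model(q);u=proj(S,M);v=proj(T,M)
    # symmetrical: model->pixels and pixels->model
    d1,_=cKDTree(a).query(u);d2,_=cKDTree(b).query(v)
    d3,_=cKDTree(u).query(a);d4,_=cKDTree(v).query(b)
    return np.r_[d1*.7,d2*.7,d3,d4]
for y0 in(-.1,.1):
    r=least_squares(f,[.604,.033,y0,0],diff_step=1e-3,loss="soft_l1");print(r.x[:2],np.degrees(r.x[2]),r.cost)
M=model(r.x)
for im,c,o,n in((s0,S,(250,180),"s6"),(t0,T,(150,115),"t6")):
    im=im[o[1]:o[1]+50,o[0]:o[0]+50]; im=cv2.resize(im,None,fx=11,fy=11,interpolation=cv2.INTER_CUBIC)
    for p in proj(c,M): cv2.circle(im,tuple(int(v) for v in (p-o+.5)*11),2,(0,0,255),-1)
    cv2.circle(im,tuple(int(v) for v in (proj(c,M[0])[0]-o+.5)*11),4,(0,255,0),-1)
    cv2.imwrite(f"pics/{n}.png",im)
# box in hand
yw=np.radians(-12.5);c=np.array([.471,-.2124])+.09*np.array([np.cos(yw),np.sin(yw)])
print(c,proj(S,boxpts(*c,yw,[[0,0,.132],[.105,0,.045],[0,0,0],[.105,0,.02]],.08)))
E
python3 -c "
import cv2,numpy as np
cv2.imwrite('pics/st6.png',np.hstack([cv2.resize(cv2.imread('pics/'+n+'6.png'),(400,400)) for n in 'st']))"
```

```text
121 119
scene [263 193] [278 218]
top [160 131] [181 140]
[0.60602027 0.0259175 ] -1.515155077753513 100.15637239429739
[0.60601119 0.02591092] -1.0240580651467501 100.17876524340952
[ 0.55886664 -0.23187957] [[222.22468682 168.83495486]
 [193.87390375 201.95717296]
 [224.26605758 203.420251  ]
 [194.56156712 208.44238816]]
```

View pics/st6.png

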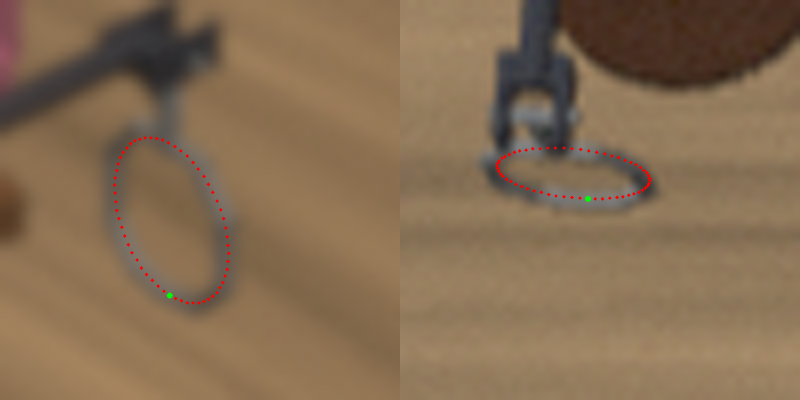

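The box is held (opening 18 mm) and level; the scene picture shows it clear of the counter at about (260,300), with the link at (445,345). I carry it to stand 60 mm short of the loop.

```bash
python3 -m inch '[{"dx":4,"dy":14,"dz":-8,"ax":0,"ay":0,"az":-0.5,"fingers":10},{"dx":14,"dy":48,"dz":-13,"ax":0,"ay":0,"az":-2,"fingers":10},{"dx":28,"dy":94,"dz":-13,"ax":0,"ay":0,"az":-4,"fingers":10},{"dx":41,"dy":140,"dz":-13,"ax":0,"ay":0,"az":-6,"fingers":10},{"dx":55,"dy":186,"dz":-13,"ax":0,"ay":0,"az":-8,"fingers":10},{"dx":65,"dy":220,"dz":-13,"ax":0,"ay":0,"az":-9,"fingers":10},{"dx":70.4,"dy":239.4,"dz":-13,"ax":0,"ay":0,"az":-9.5,"fingers":10},{"dx":70.4,"dy":239.4,"dz":-13,"ax":0,"ay":0,"az":-9.5,"fingers":10}]'
cat > look.py <<'E'
from h import *
import sys
k=sys.argv[1]
S=snapshot("scene"); T=snapshot("top")
a=cv2.resize(S["image"][140:240,215:315,::-1],(400,400),interpolation=cv2.INTER_CUBIC)
b=cv2.resize(T["image"][110:210,130:230,::-1],(400,400),interpolation=cv2.INTER_CUBIC)
cv2.imwrite(f"pics/look{k}.png",np.hstack([a,b]))
for t in ("hang_box","hook","loop","lug"):
  for n in ("scene","top"):
    for d in landmark_of(t,n):
      u,v=d["position"]
      if (215<u<315 if n=="scene" else 130<u<230): print(n,t,d["position"],d["score"])
o=get_obs(); yw=np.radians(o["orientation"][2]+180); x=np.array([np.cos(yw),np.sin(yw)])
c=o["tool_pos"][:2]+.09*x; z=o["tool_pos"][2]-.0139
print("ctr",c,z,"yaw",np.degrees(yw),o["force"].round(2),o["opening"],o["clock"])
P=boxpts(*c,yw,[[0,0,0],[0,0,.132],[.105,0,.045]],z)
print("pred S",proj(S,P).round(1).tolist(),"T",proj(T,P).round(1).tolist())
E
python3 look.py 7
```

```text
clock: 8.1
tool_pos: [0.4546, 0.0381, 0.1072]
orientation: [180.0, 0.1, 177.2]
force: [-0.4, 0.4, -2.4]
opening: 0.0178
scene hang_box [287.7, 234.2] 0.86
scene hang_box [230.9, 183.1] 0.81
top hang_box [171.7, 169.8] 0.79
scene hook [233.9, 154.0] 0.71
scene hook [284.5, 198.8] 0.57
top hook [166.9, 153.2] 0.67
top hook [174.0, 167.2] 0.24
scene loop [266.8, 213.5] 0.49
top loop [169.9, 141.6] 0.49
scene lug [245.3, 188.7] 0.87
scene lug [307.1, 215.5] 0.69
ctr [0.54443085 0.03122254] 0.09263568458632954 yaw 356.959430486688 [-0.08  0.34 -1.11] 0.017214636932343055 8.6
pred S [[286.5, 235.0], [287.9, 197.7], [259.3, 238.5]] T [[175.4, 166.9], [168.3, 156.7], [176.3, 130.7]]
```

View pics/look7.png

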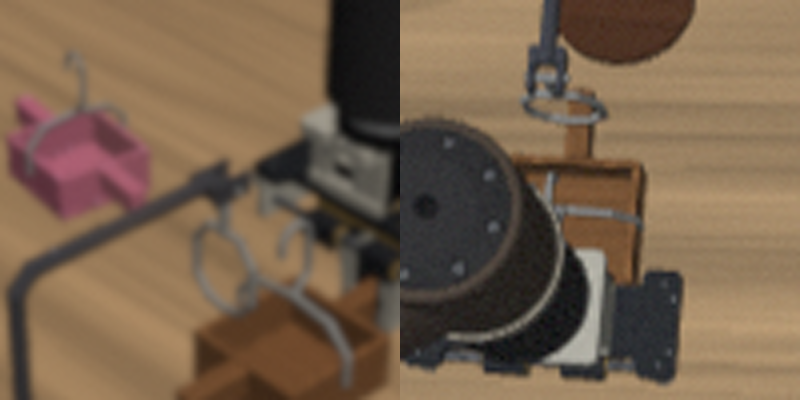

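Left (scene): the hook at about (295,240) stands on the robot side of the loop at (220,265), at the right height. Right (top): the hook at (552,175) lines up with the loop centre (565,105) to within a few mm. I advance 60 mm.

```bash
python3 -m inch '[{"dx":-6,"dy":-2,"dz":0,"ax":0,"ay":0,"az":0,"fingers":10},{"dx":-16,"dy":-2,"dz":0,"ax":0,"ay":0,"az":0,"fingers":10},{"dx":-27,"dy":-2,"dz":0,"ax":0,"ay":0,"az":0,"fingers":10},{"dx":-38,"dy":-2,"dz":0,"ax":0,"ay":0,"az":0,"fingers":10},{"dx":-48,"dy":-2,"dz":0,"ax":0,"ay":0,"az":0,"fingers":10},{"dx":-56,"dy":-2,"dz":0,"ax":0,"ay":0,"az":0,"fingers":10},{"dx":-60,"dy":-2,"dz":0,"ax":0,"ay":0,"az":0,"fingers":10},{"dx":-60,"dy":-2,"dz":0,"ax":0,"ay":0,"az":0,"fingers":10}]'; python3 look.py 8
```

```text
clock: 9.6
tool_pos: [0.5144, 0.0313, 0.1065]
orientation: [-180.0, -0.0, 177.0]
force: [-0.8, -0.1, -0.3]
opening: 0.0179
scene hang_box [273.2, 241.8] 0.89
scene hang_box [233.5, 184.5] 0.8
top hang_box [177.4, 148.8] 0.64
scene hook [270.2, 204.1] 0.96
scene hook [230.9, 155.4] 0.56
top hook [169.8, 133.7] 0.86
scene loop [273.0, 211.0] 0.46
top loop [172.1, 141.4] 0.52
scene lug [293.5, 222.5] 0.95
scene lug [244.8, 189.1] 0.6
ctr [0.60421823 0.0266635 ] 0.09275082050476013 yaw 357.0137303283477 [ 1.12  0.53 -1.86] 0.01802569220728554 10.1
pred S [[271.0, 243.7], [271.5, 205.8], [242.0, 247.9]] T [[177.5, 148.6], [170.8, 136.5], [178.4, 112.4]]
```

View pics/look8.png

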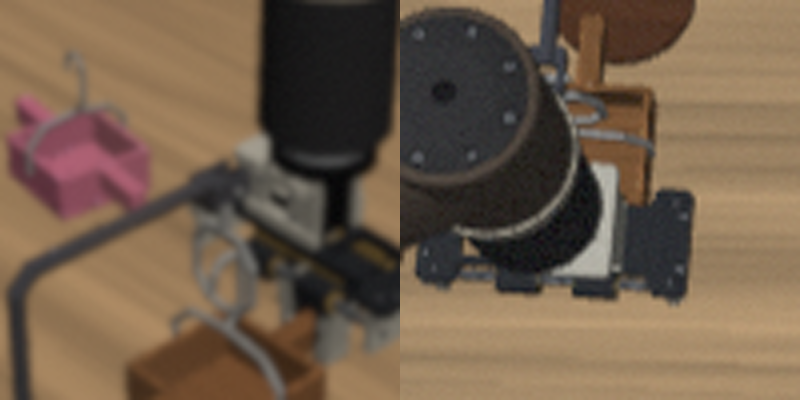

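The link looks undisturbed at (220,265), and the hook appears inside the loop at about (230,265). I zoom in before lowering.

Run:
```python
from h import *
S=snapshot("scene")
a=cv2.resize(S["image"][185:230,250:300,::-1],(660,594),interpolation=cv2.INTER_LANCZOS4)
cv2.imwrite("pics/z8.png",a)
# overlay model of hook wire
```

```text
(no output)
```

View pics/z8.png

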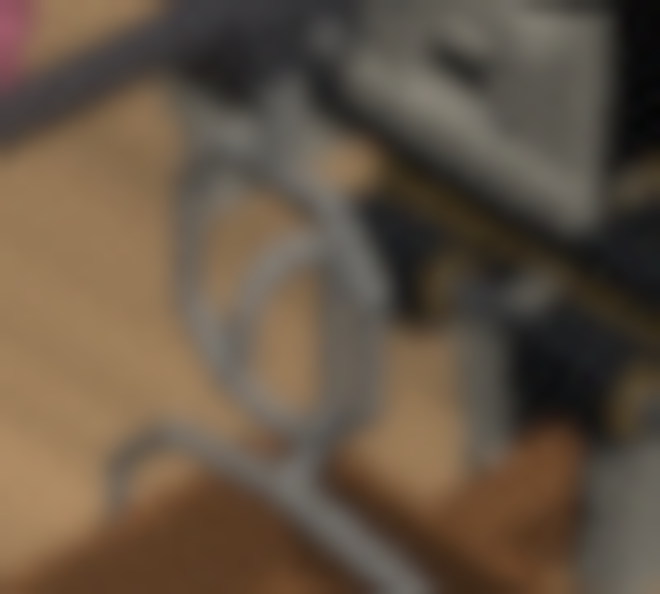

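The bend (top near (300,245)) sits inside the loop with its tip at (235,360) on the far side. I lower in two steps, watching force.

```bash
python3 -m inch '[{"dx":0,"dy":0,"dz":4,"ax":0,"ay":0,"az":0,"fingers":10},{"dx":0,"dy":0,"dz":9,"ax":0,"ay":0,"az":0,"fingers":10},{"dx":0,"dy":0,"dz":14,"ax":0,"ay":0,"az":0,"fingers":10},{"dx":0,"dy":0,"dz":19,"ax":0,"ay":0,"az":0,"fingers":10},{"dx":0,"dy":0,"dz":23,"ax":0,"ay":0,"az":0,"fingers":10},{"dx":0,"dy":0,"dz":26,"ax":0,"ay":0,"az":0,"fingers":10},{"dx":0,"dy":0,"dz":28,"ax":0,"ay":0,"az":0,"fingers":10},{"dx":0,"dy":0,"dz":28,"ax":0,"ay":0,"az":0,"fingers":10}]'; python3 look.py 9;python3 - <<'E'
from h import *
S=snapshot("scene")
a=cv2.resize(S["image"][185:230,250:300,::-1],(660,594),interpolation=cv2.INTER_LANCZOS4)
cv2.imwrite("pics/z9.png",a)
E
```

```text
clock: 11.15
tool_pos: [0.5143, 0.0313, 0.0785]
orientation: [-180.0, -0.0, 177.0]
force: [0.8, -0.4, -1.1]
opening: 0.0179
scene hang_box [271.0, 251.8] 0.91
scene hang_box [233.9, 185.5] 0.61
top hang_box [180.2, 153.0] 0.56
scene hook [233.1, 153.1] 0.87
scene hook [269.0, 214.3] 0.72
top hook [174.2, 136.7] 0.82
top loop [167.5, 140.0] 0.59
scene lug [292.3, 230.7] 0.97
scene lug [244.9, 188.7] 0.7
ctr [0.60427104 0.026603  ] 0.0646969249721164 yaw 357.0062192892456 [-1.34  0.09 -1.74] 0.01759284177202008 11.65
pred S [[270.8, 251.2], [271.4, 214.3], [242.2, 255.8]] T [[178.8, 150.9], [172.3, 139.3], [179.7, 115.5]]
```

View pics/z9.png

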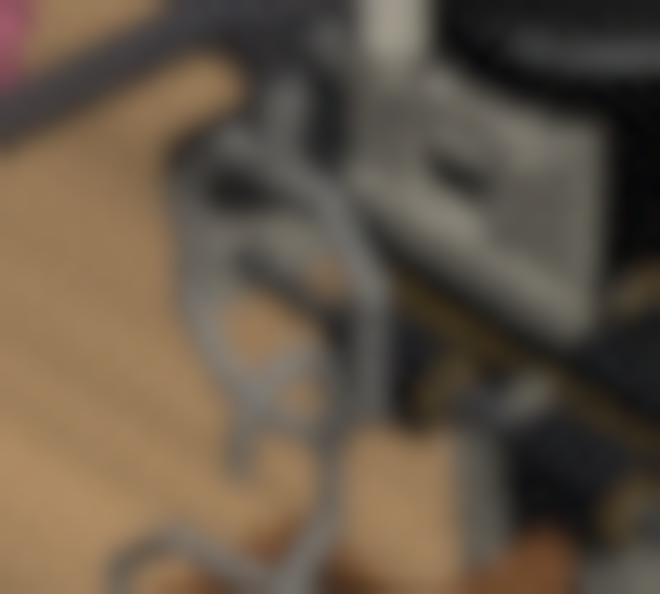

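The tip now hangs over the loop's lower wire at (240,470), so it is hooked. I lower the remaining 7–8 mm until the link takes the load.

```bash
python3 -m inch '[{"dx":0,"dy":0,"dz":2,"ax":0,"ay":0,"az":0,"fingers":10},{"dx":0,"dy":0,"dz":4,"ax":0,"ay":0,"az":0,"fingers":10},{"dx":0,"dy":0,"dz":6,"ax":0,"ay":0,"az":0,"fingers":10},{"dx":0,"dy":0,"dz":6,"ax":0,"ay":0,"az":0,"fingers":10}]'; python3 -c "
from plant import *
o=get_obs();print(o['force'],o['moment'])"; python3 -m inch '[{"dx":0,"dy":0,"dz":1,"ax":0,"ay":0,"az":0,"fingers":10},{"dx":0,"dy":0,"dz":2,"ax":0,"ay":0,"az":0,"fingers":10},{"dx":0,"dy":0,"dz":2,"ax":0,"ay":0,"az":0,"fingers":10},{"dx":0,"dy":0,"dz":2,"ax":0,"ay":0,"az":0,"fingers":10}]';python3 - <<'E'
from h import *
print(get_obs()['force'],get_obs()['moment'])
S=snapshot("scene")
a=cv2.resize(S["image"][185:275,230:330,::-1],(660,594),interpolation=cv2.INTER_LANCZOS4)
cv2.imwrite("pics/z10.png",a)
E
```

```text
clock: 12.2
tool_pos: [0.5146, 0.0313, 0.0726]
orientation: [180.0, 0.0, 177.0]
force: [-0.4, -0.4, 0.3]
opening: 0.0178
[-0.38956759 -0.44863033  0.3268335 ] [ 0.01121939 -0.19781986 -0.01958614]
clock: 12.7
tool_pos: [0.5148, 0.0315, 0.0709]
orientation: [180.0, 0.1, 177.0]
force: [0.7, 0.5, 4.4]
opening: 0.0176
[0.72156344 0.45521527 4.43210762] [ 0.23273765 -0.55446103  0.09758473]
```

View pics/z10.png

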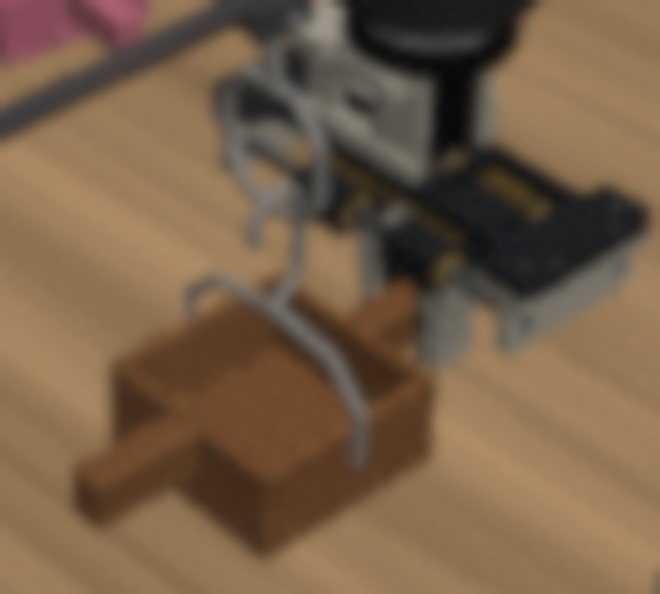

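The hook is seated: the link pushes 4.4 N back, with the bend on the loop at (280,195). I raise 1.5 mm to neutral and then open gently.

```bash
python3 -m inch '[{"dx":0,"dy":0,"dz":-0.7,"ax":0,"ay":0,"az":0,"fingers":10},{"dx":0,"dy":0,"dz":-1.5,"ax":0,"ay":0,"az":0,"fingers":10},{"dx":0,"dy":0,"dz":-1.5,"ax":0,"ay":0,"az":0,"fingers":10}]'; python3 -m inch '[{"dx":0,"dy":0,"dz":0,"ax":0,"ay":0,"az":0,"fingers":20},{"dx":0,"dy":0,"dz":0,"ax":0,"ay":0,"az":0,"fingers":23},{"dx":0,"dy":0,"dz":0,"ax":0,"ay":0,"az":0,"fingers":27},{"dx":0,"dy":0,"dz":0,"ax":0,"ay":0,"az":0,"fingers":33},{"dx":0,"dy":0,"dz":0,"ax":0,"ay":0,"az":0,"fingers":40},{"dx":0,"dy":0,"dz":0,"ax":0,"ay":0,"az":0,"fingers":50},{"dx":0,"dy":0,"dz":0,"ax":0,"ay":0,"az":0,"fingers":60},{"dx":0,"dy":0,"dz":0,"ax":0,"ay":0,"az":0,"fingers":60}]';python3 - <<'E'
from h import *
print(get_obs()['force'],get_obs()['moment'])
S=snapshot("scene")
a=cv2.resize(S["image"][185:275,230:330,::-1],(400,360),interpolation=cv2.INTER_LANCZOS4)
W=cv2.resize(snapshot("wrist")["image"][:,:,::-1],(400,300))
cv2.imwrite("pics/z11.png",np.hstack([a,np.vstack([W,np.zeros((60,400,3),np.uint8)])]))
E
```

```text
clock: 13.12
tool_pos: [0.5137, 0.0311, 0.0717]
orientation: [-180.0, -0.1, 177.0]
force: [-0.2, 0.7, -0.7]
opening: 0.0182
clock: 14.12
tool_pos: [0.5144, 0.0313, 0.0721]
orientation: [180.0, 0.0, 177.0]
force: [-0.4, 1.2, -0.8]
opening: 0.0591
[-0.43975672  1.15043702 -0.80404852] [-0.00507438 -0.12814704  0.00938973]
```

View pics/z11.png

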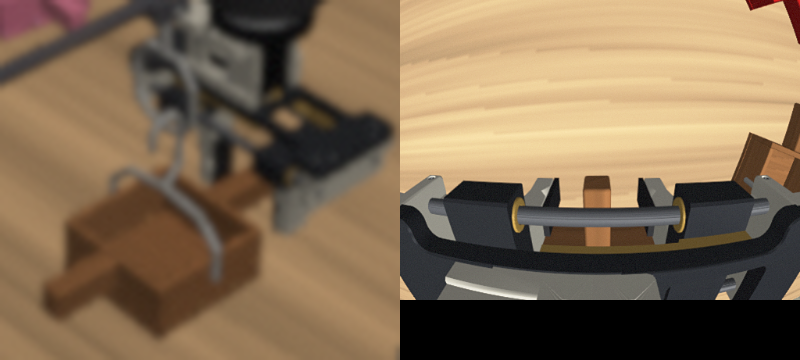

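Left: the box hangs alone from the loop, bend at (165,120), while the fingers stand open around the lug. Right: the lug is free of both pads. I back straight off towards the robot, then go up.

```bash
python3 -m inch '[{"dx":5,"dy":0,"dz":0,"ax":0,"ay":0,"az":0,"fingers":60},{"dx":14,"dy":0,"dz":0,"ax":0,"ay":0,"az":0,"fingers":60},{"dx":26,"dy":0,"dz":0,"ax":0,"ay":0,"az":0,"fingers":60},{"dx":40,"dy":0,"dz":0,"ax":0,"ay":0,"az":0,"fingers":60},{"dx":55,"dy":0,"dz":0,"ax":0,"ay":0,"az":0,"fingers":60},{"dx":70,"dy":0,"dz":0,"ax":0,"ay":0,"az":0,"fingers":60},{"dx":75,"dy":0,"dz":-20,"ax":0,"ay":0,"az":0,"fingers":60},{"dx":75,"dy":0,"dz":-60,"ax":0,"ay":0,"az":0,"fingers":60}]'; python3 -m inch '[{"dx":0,"dy":0,"dz":-40,"ax":0,"ay":0,"az":0,"fingers":60},{"dx":0,"dy":0,"dz":-70,"ax":0,"ay":0,"az":0,"fingers":60},{"dx":0,"dy":0,"dz":-100,"ax":0,"ay":0,"az":0,"fingers":60},{"dx":0,"dy":0,"dz":-100,"ax":0,"ay":0,"az":0,"fingers":60},{"dx":0,"dy":0,"dz":-100,"ax":0,"ay":0,"az":0,"fingers":60},{"dx":0,"dy":0,"dz":-100,"ax":0,"ay":0,"az":0,"fingers":60},{"dx":0,"dy":0,"dz":-100,"ax":0,"ay":0,"az":0,"fingers":60},{"dx":0,"dy":0,"dz":-100,"ax":0,"ay":0,"az":0,"fingers":60}]'
python3 look.py 12;  python3 - <<'E'
from h import *
for i in (0,1):
    S=snapshot("scene"); a=cv2.resize(S["image"][170:290,220:380,::-1],(400,300),interpolation=cv2.INTER_LANCZOS4)
    if i: cv2.imwrite("pics/z12.png",np.hstack([p,a]))
    p=a
    for _ in range(6): snapshot("top")
E
```

```text
clock: 15.22
tool_pos: [0.4373, 0.0347, 0.1316]
orientation: [-179.9, -0.2, 177.0]
force: [1.3, 1.3, 0.4]
opening: 0.0599
clock: 16.23
tool_pos: [0.4393, 0.0352, 0.2316]
orientation: [-180.0, -0.0, 177.0]
force: [0.4, 0.4, -0.2]
opening: 0.0599
scene hang_box [270.9, 252.5] 0.92
scene hang_box [234.4, 186.6] 0.55
top hang_box [179.7, 149.3] 0.55
scene hook [231.7, 156.6] 0.82
scene hook [268.5, 217.9] 0.63
top hook [171.0, 137.0] 0.87
scene loop [269.4, 215.7] 0.65
top loop [167.6, 138.6] 0.59
scene lug [246.8, 188.6] 0.56
top lug [174.4, 175.3] 0.58
ctr [0.52937845 0.03052297] 0.21819526032897832 yaw 357.0045522256769 [-0.07 -0.12  0.31] 0.059995325054422184 16.725
pred S [[291.4, 197.3], [293.2, 155.5], [263.1, 198.2]] T [[168.7, 162.4], [160.0, 150.4], [169.5, 122.1]]
```

View pics/z12.png

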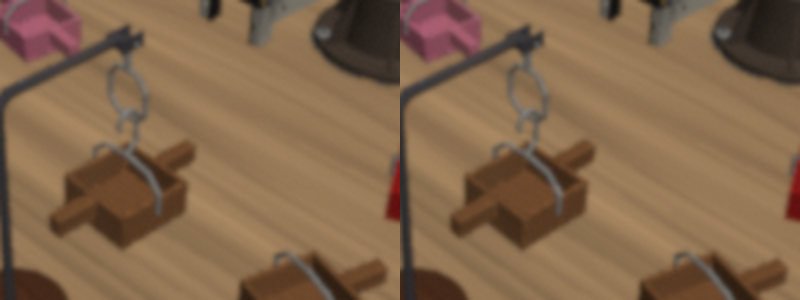

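View pics/look12.png

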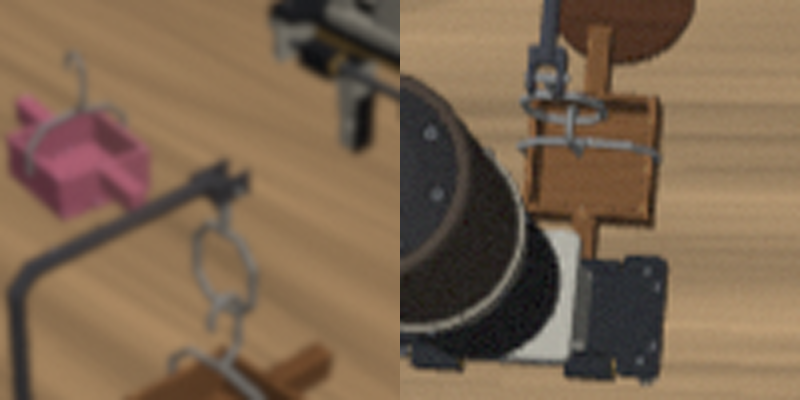

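Chain is hanging: loop at (125,95) and box at (125,195), the same in both frames, with the robot well clear. I wait a bit, check for residual motion and level, then hand in.

```bash
python3 -m inch '[{"dx":0,"dy":0,"dz":0,"ax":0,"ay":0,"az":0,"fingers":60},{"dx":0,"dy":0,"dz":0,"ax":0,"ay":0,"az":0,"fingers":60},{"dx":0,"dy":0,"dz":0,"ax":0,"ay":0,"az":0,"fingers":60},{"dx":0,"dy":0,"dz":0,"ax":0,"ay":0,"az":0,"fingers":60},{"dx":0,"dy":0,"dz":0,"ax":0,"ay":0,"az":0,"fingers":60},{"dx":0,"dy":0,"dz":0,"ax":0,"ay":0,"az":0,"fingers":60},{"dx":0,"dy":0,"dz":0,"ax":0,"ay":0,"az":0,"fingers":60},{"dx":0,"dy":0,"dz":0,"ax":0,"ay":0,"az":0,"fingers":60}]'
python3 - <<'E'
from h import *
fs=[snapshot("scene")["image"][200:275,230:305].astype(float) for _ in range(8)]
g=[cv2.cvtColor(f.astype(np.float32),cv2.COLOR_RGB2GRAY) for f in fs]
print([tuple(np.round(cv2.phaseCorrelate(g[0],x)[0],3)) for x in g[1:]])
S=snapshot("scene");T=snapshot("top")
obs={}
for t in("hang_box","hook","lug","plain_box","loop"):
    for n in("scene","top"):
        for d in landmark_of(t,n):
            u,v=d["position"]
            print(n,t,d["position"],d["score"]) if (n=="scene" and (250<u<310 or u>320)and v>205) or (n=="top" and u<200) else 0
P=[[0,0,0],[0,0,.132],[-.09,0,.032],[.09,0,.032]]
B=boxpts(.604,.027,np.radians(-3),P,.058)
print(proj(S,B).round(1).tolist(),proj(T,B).round(1).tolist())
E
```

```text
clock: 18.42
tool_pos: [0.4395, 0.0352, 0.2321]
orientation: [180.0, 0.0, 177.0]
force: [-1.2, 0.4, 0.1]
opening: 0.06
[(np.float64(0.505), np.float64(0.494)), (np.float64(0.448), np.float64(0.504)), (np.float64(0.503), np.float64(0.473)), (np.float64(0.464), np.float64(0.531)), (np.float64(0.529), np.float64(0.524)), (np.float64(0.471), np.float64(0.504)), (np.float64(0.521), np.float64(0.508))]
scene hang_box [269.8, 253.3] 0.87
scene hang_box [390.9, 250.5] 0.63
top hang_box [181.8, 148.3] 0.79
top hang_box [113.1, 251.0] 0.65
scene hook [266.9, 215.3] 0.87
scene hook [403.6, 216.1] 0.84
top hook [98.6, 251.5] 0.97
top hook [172.1, 137.5] 0.78
scene lug [289.2, 233.9] 0.74
scene lug [393.4, 264.0] 0.62
top lug [174.3, 173.6] 0.6
top lug [179.6, 151.6] 0.41
scene plain_box [341.1, 303.0] 0.97
scene loop [270.0, 212.1] 0.5
top loop [169.6, 139.7] 0.46
[[271.0, 253.0], [271.5, 216.3], [293.5, 231.2], [246.8, 258.8]] [[179.0, 151.5], [172.6, 140.0], [175.0, 176.4], [180.0, 122.0]]
```

Run:
```python
from h import *
S=snapshot("scene")
c=S["image"][205:280,230:310,::-1].copy(); a=cv2.resize(c,(800,600)[:1]+(750,),interpolation=cv2.INTER_CUBIC) if 0 else cv2.resize(c,(640,600),interpolation=cv2.INTER_CUBIC)
P=np.array([[x,y,z] for x in(-.105,-.05,.05,.105) for y in(-.009,.009) for z in(.045,.02)]+[[x,y,z] for x in(-.05,.05) for y in(-.05,.05) for z in(.045,0)])
def rot(p): # pitch p about y at hook
    h=np.array([0,0,.132]); R=Ro.from_euler("y",p,degrees=True).as_matrix(); return (P-h)@R.T+h
for p,col in((0,(0,255,0)),):
    for q in proj(S,boxpts(.604,.029,np.radians(-4),rot(p),.058)): cv2.circle(a,tuple(int(v) for v in (q-[230,205]+.5)*8),3,col,-1)
cv2.imwrite("pics/z13.png",a)
d=cv2.absdiff(S["image"][270:325,300:380],cv2.cvtColor(cv2.imread("pics/scene0.png"),cv2.COLOR_BGR2RGB)[270:325,300:380]); print("plain diff",d.mean(),d.max(), (d.max(2)>40).sum())
```

```text
plain diff 4.2511363636363635 9 0
```

View pics/z13.png

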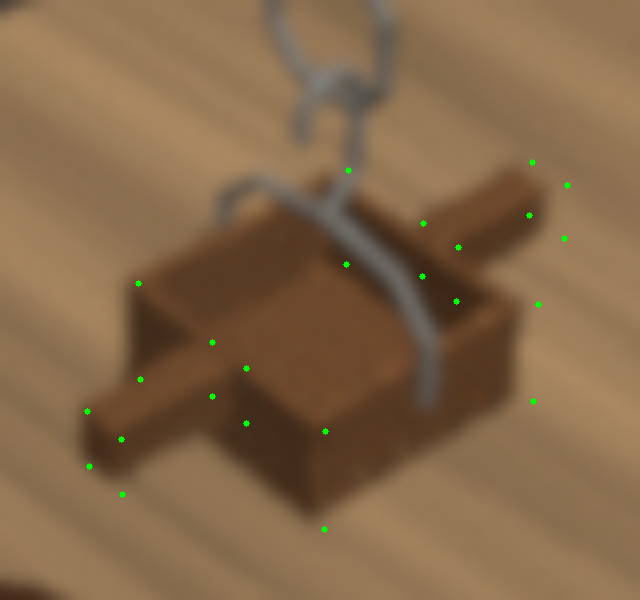

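The overlay of a level box (dots) matches the picture to within about 3 px at the near end and less elsewhere. So the box is level to within a few degrees and its hook is seated on the loop's bottom at (335,80). The plain box shows no change from the first picture. I hand in.

```bash
python3 -c "
from plant import *
print(close_job(), get_obs()['clock'])"
```

```text
the job is handed in; nothing more can be done
the job is handed in; nothing more can be done
```

The bamboo box is hanging by its hook from the lower loop of the steel link. I gripped its near lug, carried it to the stand, passed the hook through the loop, lowered it until the link took the weight, then let go and backed off. I handed the job in at about 20 s of the 58 s allowed; it gives no verdict.

**Last checks:**
- **Seating:** the hook's bend sits on the loop's bottom wire in the scene picture.
- **Height:** a box drawn level with its underside 58 mm up matches the picture to about 3 px. That is well clear of the 40 mm limit.
- **Level:** the ends agree with a level box to within a few degrees. The lug detector put the near end about 3 px (roughly 10 mm) lower than level, about 6 degrees. The outline did not confirm that, and either reading is within 15 degrees.
- **Stillness:** eight pictures taken over about 0.4 s showed no movement of the box.
- **Plain box:** unchanged from the first picture. The origin detector read it about 4 px off, but the pictures show no shift.
- **Robot:** the gripper was open and clear of everything. The highest force at any of my readings was about 4.5 N, when the hook seated.

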